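# Energise the coil and hold the test button

### The job

Put the coil on test: press the raised, white-dotted end of the red rocker on the grey bench supply fully down, then push the yellow button fully in (it stays in), then press the green button fully down, and finish while your fingers are still holding it down. Keep to that order. Only press: leave the blue button alone, and do not lift or shove the button boxes, spool, tin, screwdriver or magnifier.

Things in the scene. Friction and masses are not known exactly. Their poses are not given: they have to be found in the camera images.
- supply: Grey bench power supply with a black top panel, fixed to the bench, 150 mm (its x) by 200 mm (its y), panel 80 mm above the bench. Origin: centre of its underside; z up; turned about the vertical by up to 30 degrees. On the panel: the red rocker (its pivot 15 mm to -x and 45 mm to +y of the supply's centre, in the supply's frame), and a meter, two knobs and two terminals, all on its -y half and at most 15 mm tall.
- main (a joint): Tilt of the red rocker switch, rad: near 0 (up to 0.05 at the start) is off, 0.4 is on (end stop). It is V-shaped, two flat ends, each 30 mm long and 32 mm wide, meeting at a pivot 91 mm above the bench that runs along the supply's y. Off: the supply's +x end (white dot) slopes up at about 0.4 rad, the other lies level. On: the +x end lies level, its face 91 mm above the bench, 11 mm over the panel. It turns with friction, about 2.5 N at the dot, and stays where it is left.
- main_press (a point): Centre of the white dot on the rocker's face, 20 mm from the pivot towards the supply's +x, where to press; about 99 mm above the bench when off, 91 mm when on. Moves with the rocker; its axes tilt with it.
- enable_base: Loose aluminium box, 66 x 66 mm, 45 mm high to its lid, 0.6 kg, on rubber feet, with a single yellow round push button (cap 34 mm across) in the middle of its lid. Origin: centre of its underside; z up. It may stand at any of three places, any way round.
- enable (a joint): Travel of the yellow button, m: near 0 (up to 0.001 at the start) is out, 0.009 is fully in (end stop). About 3 N of friction, no spring: it stays where it is left.
- enable_top (a point): Centre of the flat top of the yellow cap, 65 mm above the bench when the button is out; it moves down with the cap.
- test_base: Loose aluminium box, 66 x 66 mm, 45 mm high to its lid, 0.6 kg, on rubber feet, with a single green round push button (cap 34 mm across) in the middle of its lid. Origin: centre of its underside; z up. It may stand at any of three places, any way round.
- test (a joint): Travel of the green button, m: 0 is out, 0.009 is fully down (end stop). A spring pushes back, about 1.3 N at first and 4.3 N fully down, and returns it when released.
- test_top (a point): Centre of the flat top of the green cap, 65 mm above the bench when the button is out; it moves down with the cap.
- dump_base: Loose aluminium box, 66 x 66 mm, 45 mm high to its lid, 0.6 kg, on rubber feet, with a single blue round push button (cap 34 mm across) in the middle of its lid. Origin: centre of its underside; z up. It may stand at any of three places, any way round.
- dump (a joint): Travel of the blue button, m: 0 is out, 0.009 fully down; the same spring as the green one. Must not be pressed.
- dump_top (a point): Centre of the flat top of the blue cap, 65 mm above the bench when the button is out; it moves down with the cap.
- spool: Loose white spool of solder standing on end, 60 mm across, 42 mm high, 0.2 kg. Origin: centre of its underside. Leave it alone.
- tin: Loose small round tin with a brass lid, 44 mm across, 30 mm high. Origin: centre of its underside. Leave it alone.
- screwdriver: Loose screwdriver with an orange handle, 180 mm long, lying beyond the boxes along its own x. Leave it alone.
- magnifier: Loose magnifying glass on a dark base, 70 x 90 mm, 160 mm high, 0.6 kg, beyond the supply. Origin: centre of its underside. Leave it alone.

How it is judged:
On the way, in this order (a step that is already met when the one before it is completed fails the run):
1. the red rocker is pressed over to on (value of joint main above 0.3 rad), for 0.1 s.
2. then the yellow button is pushed in (value of joint enable above 0.007 m), for 0.1 s.
At the end, for the whole second after the job is handed in: The rocker is on (over 0.3 of 0.4 rad), the yellow button is in (over 7 of 9 mm), the fingers hold the green button down (over 6 of 9 mm, over 1 N), the blue button is out (under 3 mm), and every loose thing is within 30 mm of its start (value of joint main above 0.3 rad and value of joint enable above 0.007 m and value of joint test above 0.006 m and contact force between the fingers and test_base above 1 N and value of joint dump below 0.003 m and not (distance of enable_base from where it was at the start of the episode above 0.03 m) and not (distance of test_base from where it was at the start of the episode above 0.03 m) and not (distance of dump_base from where it was at the start of the episode above 0.03 m) and not (distance of spool from where it was at the start of the episode above 0.03 m) and not (distance of tin from where it was at the start of the episode above 0.03 m) and not (distance of screwdriver from where it was at the start of the episode above 0.03 m) and not (distance of magnifier from where it was at the start of the episode above 0.03 m)); the arm keeps its last pose, push and grip.
It fails at once if the yellow button is pressed (3 mm) before the rocker is on (value of joint enable above 0.003 m and value of joint main below 0.3 rad).
It fails at once if the green button is pressed (3 mm) before the yellow one is in (value of joint test above 0.003 m and value of joint enable below 0.007 m).
It fails at once if the blue button is pressed (3 mm) (value of joint dump above 0.003 m).
It fails at once if a button box is lifted, shoved or tipped (moved 30 mm, or tilted 0.2 rad) (distance of any of enable_base, test_base, dump_base from where it was at the start of the episode above 0.03 m or angle between any of enable_base, test_base, dump_base's own z axis and vertical above 0.2 rad).
It fails at once if the spool, tin, screwdriver or magnifier is moved 30 mm (distance of any of spool, tin, screwdriver, magnifier from where it was at the start of the episode above 0.03 m).
It also fails if it takes over 38 s, if anything falls off the work surface, if the arm or the gripper's body presses on something with over 40 N, if the wrist force passes 120 N, or if a joint passes its speed limit or range.

### The arm

A 6-joint arm with a two-finger parallel gripper is mounted at the origin on the work surface. World frame = base frame: x ahead of the robot, y to its left, z up, the work surface at z = 0. Lengths are in m, angles in rad, forces in N, time in s.
With the tool pointing down it reaches from about 0.3 to 0.775 m from the base axis. Payload 14.6 kg.
Tool frame: the origin (TCP) lies midway between the tips of the shut fingers; the grasp point (between the pads) lies 19 mm behind it (ctrl.pinch_z is the distance from the TCP to the grasp point, in m); z points along the fingers, y is the line along which they close (so a half turn about z gives the same grasp; the last joint's range is limited). The gripper opens to 94 mm and grips with 3 to 60 N. Pads are 16 mm wide; open, the fingers measure 119 mm over their backs; the gripper's body (75 mm by 177 mm) begins 78 mm behind the grasp point.
Start: joints at [-1.311, 0.3, 1.521, -0, 1.321, -0.067], TCP at [0.177, -0.521, 0.205] pointing down, gripper open.
Joint ranges: [-3.03, 3.03], [-0.79, 2.21], [0.23, 2.52], [-1.04, 4.18], [0, 3.07], [-2.55, 2.55]. Speed limits (rad/s): [2.22, 2.22, 2.57, 3.14, 3.14, 3.14].

### API

Orientations are given as [roll, pitch, yaw] about the fixed x, y, z axes, in that order (R = Rz(yaw) Ry(pitch) Rx(roll)).
In Python, from station import ctrl gives the robot as it stands.
- The arm moves only by the tool jog_arm, never from a script. Its argument "motion" is a list of rows, each a list of 7 numbers: the shift along the tool's x, y, z in m, then the turn, a rotation vector about the tool's x, y, z in rad, then the opening, from -1 (shut) to 1 (fully open). In form: [[tx, ty, tz, rx, ry, rz, gripper], ...]. A call has 1 to 5 rows; each row shifts and turns the commanded pose from where the row before left it, along the tool's axes as they then stand; what a row does not reach is not made up. A row lasts 1/10 s, in which the tool goes at most 50 mm and 8.59 degrees, less where a joint would pass 70% of its speed; a pose out of reach is approached as far as the arm can. A call is refused whole if a number of a shift passes 0.05 or a number of a turn 0.15, either way. A call with a gripper value outside its range is refused whole. The fingers move at their own pace and stop on an object; "squeeze" is the grip in N (left out, the last holds). Time passes only in rows, so rows that do not move let the fingers close. It gives the time, the measured TCP pose, the force, the opening and the grip force at its end, in the units of the state.
- ctrl.get_obs(): the state, without advancing time (a new reading comes with each control period).
- ctrl.camera(name): name is "side" or "top"; returns the picture (384x512x3 uint8, red, green, blue); there is no depth.
- ctrl.camera_model(name): a dict with "intrinsics" (3x3 intrinsics, pixels), "rvec" (rotation vector, rad) and "tvec" (3), from world to camera coordinates, as OpenCV has them. Camera axes: x right, y down, z forward; pixel columns grow to the right and rows downward; lengths in m; the calibration is good to about 2 mm. A picture is of the moment at which its call begins. camera_model takes no time and is no camera call.
- ctrl.hand_in(): hands the job in; it is judged then, once.
The state is a dict: "time_s": time; "qpos": joint angles; "joint_vel": joint speeds; "tau": joint torques, N m; "ee_pos": TCP position; "eef_rot": TCP orientation; "force": force on the tool from outside, world axes, zero at the start; "moment": the same for the moment, N m; "grip_width": finger opening in m; "grip_force": force on a finger pad.
Only numpy, scipy, OpenCV 4.12 (cv2) and the standard library are available. Lean on these libraries where they do the work, as an engineer would, in place of code of your own. Each camera call takes 0.05 s, during which the arm holds its last target. There are 200 camera calls.

## Working session

There is one attempt and no reset: what is moved stays moved. The work goes in short steps, Python scripts to look and compute and a tool call to move; the robot and the scene stay as the last step left them, time stands still between calls to the robot, and variables do not carry over. Pictures are saved under pics/ and viewed, at most 10 in all, crops included, and the job is handed in when it is done.

Besides the shell and the picture viewer there is one more tool, called after ">>>" as name([rows], argument=value, ...), one row to a line, values as JSON. jog_arm: Moves the arm, as the interface text tells. Its arguments: {"type":"object","properties":{"motion":{"type":"array"},"squeeze":{"type":"number"}},"required":["motion"]}

```bash
mkdir -p pics; ls; cat > h.py <<'E'
import numpy as np, cv2
from station import ctrl
def cam(n,f):
    im=ctrl.camera(n); cv2.imwrite(f'pics/{f}.png',im[:,:,::-1]); return im
def ray(n,uv,z):
    m=ctrl.camera_model(n); K=np.array(m['intrinsics']); R,_=cv2.Rodrigues(np.array(m['rvec'],float)); t=np.array(m['tvec'],float).ravel()
    c=-R.T@t; d=R.T@np.linalg.solve(K,np.array([uv[0],uv[1],1.]))
    return c+d*(z-c[2])/d[2]
def blobs(im,lo,hi,amin=30):
    hsv=cv2.cvtColor(im,cv2.COLOR_RGB2HSV); m=cv2.inRange(hsv,np.array(lo),np.array(hi))
    n,l,s,c=cv2.connectedComponentsWithStats(m)
    return [(s[i,4],c[i].round(1),s[i,:4]) for i in range(1,n) if s[i,4]>=amin],m
E
python3 - <<'E'
from h import *
im=cam('top','top0'); cam('side','side0')
print(ctrl.get_obs())
for nm,lo,hi,z in [('red',(0,120,60),(8,255,255),.095),('yellow',(22,120,80),(34,255,255),.065),('green',(40,80,40),(85,255,255),.065),('blue',(95,100,50),(130,255,255),.065)]:
    for a,c,s in blobs(im,lo,hi)[0]: print(nm,a,c,s,ray('top',c,z).round(4))
E
```

```text
pics
{'time_s': 0.1, 'qpos': array([-1.31056553e+00,  3.00406076e-01,  1.52148899e+00,  7.54911290e-06,
        1.32070099e+00, -6.66125567e-02]), 'joint_vel': array([-2.61917336e-05, -2.18242437e-03, -1.99061547e-03, -2.22800820e-03,
        1.27368935e-04, -8.53920730e-04]), 'tau': array([ 7.13068366e-04, -5.32645297e+01, -3.53278971e+01,  7.09955301e-02,
        2.35056173e-02, -5.92326342e-05]), 'ee_pos': array([ 0.17651522, -0.52066933,  0.20496095]), 'eef_rot': array([-3.14059196e+00, -7.40860343e-05,  3.26841448e-01]), 'force': array([-0.22329659, -0.02593645,  0.13623796]), 'moment': array([-0.03067675, -0.02418192, -0.0091692 ]), 'grip_force': 0.0, 'grip_width': 0.09399304420732707}
red 375 [145.7 229.6] [134 213  23  31] [0.5031 0.2185 0.095 ]
yellow 1537 [469.1  55.4] [433  17  68  71] [ 0.9015 -0.5315  0.065 ]
yellow 289 [499.1 159.7] [490 151  19  19] [ 0.6488 -0.576   0.065 ]
yellow 46 [509.8 217. ] [508 210   4  15] [ 0.5181 -0.5861  0.065 ]
yellow 179 [365.5 241.6] [359 234  14  16] [ 0.4692 -0.2597  0.065 ]
yellow 258 [333.7 291.9] [325 283  18  19] [ 0.3622 -0.1841  0.065 ]
green 180 [281.1 170.2] [274 163  15  15] [ 0.6325 -0.0775  0.065 ]
blue 196 [270.1 240.4] [263 233  16  16] [ 0.4754 -0.0486  0.065 ]
```

View pics/top0.png

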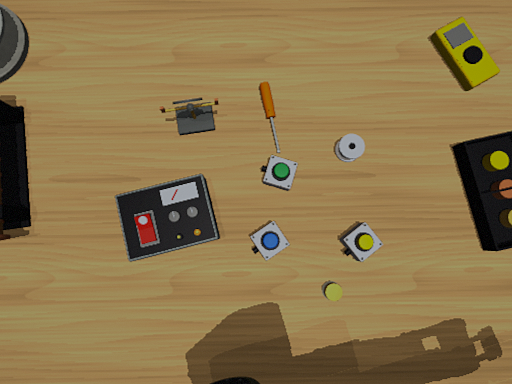

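View pics/side0.png

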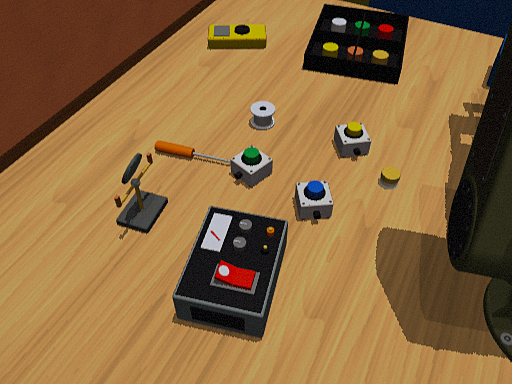

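Top view: the rocker is at (146,230) with its dot on the upper end at about (143,220). The yellow box is at (365,242), green at (281,170), blue at (270,240) and the tin at (334,292). Next I'll measure the dot, the caps from both views and the supply yaw.

```bash
cat >> h.py <<'E'
def tri(uv1,uv2):
    P=[]
    for n in('top','side'):
        m=ctrl.camera_model(n); K=np.array(m['intrinsics']); R,_=cv2.Rodrigues(np.array(m['rvec'],float)); t=np.array(m['tvec'],float).reshape(3,1)
        P.append(K@np.hstack([R,t]))
    X=cv2.triangulatePoints(P[0],P[1],np.array(uv1,float).reshape(2,1),np.array(uv2,float).reshape(2,1)).ravel(); return X[:3]/X[3]
def go(p):
    o=ctrl.get_obs(); r,pi,y=o['eef_rot']
    from scipy.spatial.transform import Rotation as Ro
    return Ro.from_euler('xyz',o['eef_rot']).inv().apply(np.array(p)-o['ee_pos'])
E
python3 - <<'E'
from h import *
T=cv2.imread('pics/top0.png')[:,:,::-1].copy(); S=cv2.imread('pics/side0.png')[:,:,::-1].copy()
def one(im,lo,hi,box):
    x,y,w,h=box; b,_=blobs(im[y:y+h,x:x+w],lo,hi,15); b=max(b,key=lambda q:q[0]); return b[1]+[x,y]
W=((0,0,150),(180,90,255))
for nm,c,bt,bs,z in [('dot',W,(134,213,23,31),(212,262,30,25),.099),('yellow',((22,120,80),(34,255,255)),(355,230,25,25),(342,118,25,20),.065),
  ('green',((40,80,40),(85,255,255)),(270,160,25,25),(240,145,22,22),.065),('blue',((95,100,50),(130,255,255)),(258,228,25,25),(303,178,25,22),.065)]:
    a,b=one(T,*c,bt),one(S,*c,bs); print(nm,a,b,'top',ray('top',a,z).round(4),'side',ray('side',b,z).round(4),'tri',tri(a,b).round(4))
# supply outline: dark panel
g=T.max(2); m=((g<70)*255).astype(np.uint8); m[:, :108]=0; m[:,228:]=0; m[:165]=0; m[270:]=0
m=cv2.morphologyEx(m,cv2.MORPH_CLOSE,np.ones((9,9)))
r=cv2.minAreaRect(max(cv2.findContours(m,0,2)[0],key=cv2.contourArea)); print(r)
w=np.array([ray('top',p,.08)[:2] for p in cv2.boxPoints(r)]); print(w.round(4)); e=np.diff(w,axis=0); print(np.linalg.norm(e,axis=1),np.degrees(np.arctan2(e[:,1],e[:,0])),w.mean(0))
E
```

```text
dot [142.4 219.8] [223.5 270.2] top [0.5239 0.2248 0.099 ] side [0.5248 0.2243 0.099 ] tri [0.5242 0.2247 0.0998]
yellow [365.5 241.6] [354.1 126.1] top [ 0.4692 -0.2597  0.065 ] side [ 0.4693 -0.2594  0.065 ] tri [ 0.4693 -0.2598  0.0647]
green [281.1 170.2] [251.5 152.9] top [ 0.6325 -0.0775  0.065 ] side [ 0.6313 -0.0747  0.065 ] tri [ 0.6331 -0.0779  0.0616]
blue [270.1 240.4] [315. 188.] top [ 0.4754 -0.0486  0.065 ] side [ 0.4736 -0.0432  0.065 ] tri [ 0.4753 -0.049   0.0585]
((167.23532104492188, 217.44119262695312), (66.45475006103516, 92.40605926513672), 75.96376037597656)
[[0.5772 0.2927]
 [0.624  0.0955]
 [0.4816 0.0608]
 [0.4371 0.2539]]
[0.20267166 0.14659771 0.19818776] [ -76.64892185 -166.30422482  102.97206195] [0.52996342 0.17574689]
```

>>> jog_arm([
  [0.03,-0.04,0,0,0,0,-1],
  [0.03,-0.04,0,0,0,0,-1],
  [0.03,-0.04,0,0,0,0,-1],
  [0.03,-0.04,0,0,0,0,-1],
  [0.03,-0.04,0,0,0,0,-1],
])

```text
time_s: 0.6
ee_pos: [0.2544, -0.2814, 0.2052]
eef_rot: [-3.141, -0.0, 0.326]
force: [0.6, 0.3, 0.4]
grip_width: 0.0575
grip_force: 0.0
```

>>> jog_arm([
  [0.034,-0.033,0,0,0,0,-1],
  [0.034,-0.033,0,0,0,0,-1],
  [0.034,-0.033,0,0,0,0,-1],
  [0.034,-0.033,0,0,0,0,-1],
  [0.034,-0.033,0,0,0,0,-1],
])

```text
time_s: 1.1
ee_pos: [0.3628, -0.0705, 0.2056]
eef_rot: [3.141, -0.0, 0.327]
force: [0.6, -0.6, 0.2]
grip_width: 0.0174
grip_force: 0.0
```

>>> jog_arm([
  [0.034,-0.033,0,0,0,0,-1],
  [0.034,-0.033,0,0,0,0,-1],
  [0.034,-0.033,0,0,0,0,-1],
  [0.034,-0.033,0,0,0,0,-1],
  [0.034,-0.033,0,0,0,0.09,-1],
])

```text
time_s: 1.6
ee_pos: [0.4709, 0.1405, 0.2052]
eef_rot: [3.142, 0.0, 0.237]
force: [1.0, -0.8, 0.1]
grip_width: 0.0005
grip_force: 0.0
```

```bash
python3 -c "
from h import *
print(go([.520,.223,.11]).round(4), ctrl.get_obs()['ee_pos'], ctrl.get_obs()['eef_rot'])"
```

```text
[ 0.0672 -0.0687  0.0952] [0.47085304 0.14047176 0.20522336] [3.14157548e+00 2.68375172e-04 2.36695775e-01]
```

>>> jog_arm([
  [0.022,-0.023,0,0,0,0,-1],
  [0.022,-0.023,0,0,0,0,-1],
  [0.023,-0.0225,0,0,0,0,-1],
  [0,0,0.045,0,0,0,-1],
  [0,0,0.03,0,0,0,-1],
])

```text
time_s: 2.1
ee_pos: [0.519, 0.2212, 0.1278]
eef_rot: [3.141, 0.002, 0.238]
force: [0.6, -0.5, -0.2]
grip_width: 0.0009
grip_force: 0.0
```

>>> jog_arm([
  [0,0,0.015,0,0,0,-1],
  [0,0,0.008,0,0,0,-1],
  [0,0,0.006,0,0,0,-1],
  [0,0,0.004,0,0,0,-1],
  [0,0,0.003,0,0,0,-1],
])

```text
time_s: 2.6
ee_pos: [0.5204, 0.2209, 0.0954]
eef_rot: [-3.141, -0.003, 0.237]
force: [2.2, 1.0, 4.7]
grip_width: 0.0003
grip_force: 1.7
```

>>> jog_arm([
  [0,0,0.002,0,0,0,-1],
  [0,0,0.002,0,0,0,-1],
  [0,0,0.001,0,0,0,-1],
  [0,0,0,0,0,0,-1],
  [0,0,0,0,0,0,-1],
])

```text
time_s: 3.1
ee_pos: [0.5202, 0.2209, 0.0911]
eef_rot: [-3.141, -0.002, 0.237]
force: [-1.3, -2.1, 15.6]
grip_width: 0.0005
grip_force: 7.8
```

>>> jog_arm([
  [0,0,-0.02,0,0,0,-1],
  [0,0,-0.04,0,0,0,-1],
  [0,0,-0.04,0,0,0,-1],
  [-0.0162,0.0455,0,0,0,0,-1],
  [-0.0162,0.0455,0,0,0,0,-1],
])

```text
time_s: 3.6
ee_pos: [0.5089, 0.1241, 0.19]
eef_rot: [3.142, -0.001, 0.239]
force: [0.9, -0.5, -1.1]
grip_width: 0.0005
grip_force: 0.0
```

>>> jog_arm([
  [-0.0162,0.0455,0,0,0,0,-1],
  [-0.0162,0.0455,0,0,0,0,-1],
  [-0.0162,0.0455,0,0,0,0,-1],
  [-0.0162,0.0455,0,0,0,0,-1],
  [-0.0162,0.0455,0,0,0,0,-1],
])

```text
time_s: 4.1
ee_pos: [0.4831, -0.1173, 0.1893]
eef_rot: [-3.141, 0.001, 0.237]
force: [-0.0, -0.0, -0.2]
grip_width: 0.0004
grip_force: 0.0
```

```bash
python3 -c "
from h import *
S=cam('side','side1'); T=cam('top','top1')
cv2.imwrite('pics/c1.png',cv2.resize(np.hstack([S[220:320,180:300],T[180:280,100:220]])[:,:,::-1],None,fx=3,fy=3))
print(go([.4693,-.2597,.08]).round(4), ctrl.get_obs()['ee_pos'])"
```

```text
[-0.0452  0.133   0.1092] [ 0.48289264 -0.1198412   0.18916091]
```

View pics/c1.png

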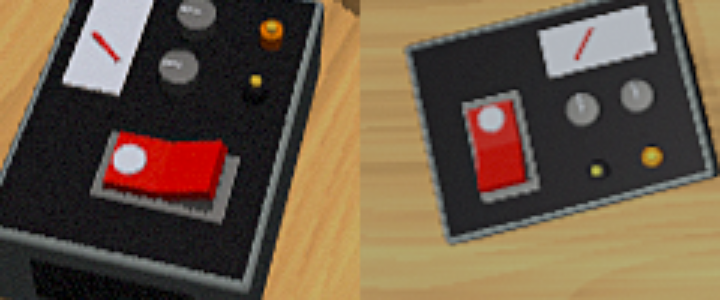

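The dot end (crop 128,158) now lies level and the other end is raised, so the rocker is on. Next is the yellow button.

>>> jog_arm([
  [-0.015,0.0443,0,0,0,0,-1],
  [-0.015,0.0443,0,0,0,0,-1],
  [-0.015,0.0443,0,0,0,0,-1],
  [0,0,0.05,0,0,0,-1],
  [0,0,0.04,0,0,0,-1],
])

```text
time_s: 4.7
ee_pos: [0.4709, -0.2557, 0.0977]
eef_rot: [-3.141, 0.0, 0.235]
force: [-0.2, 0.6, -0.6]
grip_width: 0.0003
grip_force: 0.0
```

>>> jog_arm([
  [0,0,0.018,0,0,0,-1],
  [0,0,0.01,0,0,0,-1],
  [0,0,0.005,0,0,0,-1],
  [0,0,0.004,0,0,0,-1],
  [0,0,0.004,0,0,0,-1],
])

```text
time_s: 5.2
ee_pos: [0.472, -0.2553, 0.0593]
eef_rot: [3.141, -0.001, 0.237]
force: [-1.1, 3.1, 3.1]
grip_width: 0.0007
grip_force: 1.5
```

>>> jog_arm([
  [0,0,0.003,0,0,0,-1],
  [0,0,0.002,0,0,0,-1],
  [0,0,0.002,0,0,0,-1],
  [0,0,0,0,0,0,-1],
  [0,0,0,0,0,0,-1],
])

```text
time_s: 5.7
ee_pos: [0.4725, -0.2555, 0.0556]
eef_rot: [3.14, -0.003, 0.237]
force: [-14.3, 13.4, 47.0]
grip_width: 0.0002
grip_force: 23.5
```

>>> jog_arm([
  [0,0,-0.01,0,0,0,-1],
  [0,0,-0.035,0,0,0,-1],
  [0,0,-0.04,0,0,0,-1],
  [0.0394,-0.027,0,0,0,0,-1],
  [0.0394,-0.027,0,0,0,0,-1],
])

```text
time_s: 6.2
ee_pos: [0.5365, -0.1844, 0.1384]
eef_rot: [3.139, -0.003, 0.234]
force: [0.6, -0.7, 0.0]
grip_width: 0.0004
grip_force: 0.0
```

```bash
python3 -c "
from h import *
S=cam('side','side2'); T=cam('top','top2')
for nm,im in(('s',S),('t',T)):
  for n,lo,hi in (('y',(22,120,80),(34,255,255)),('g',(40,80,40),(85,255,255)),('b',(95,100,50),(130,255,255))):
    print(nm,n,[(a,c) for a,c,_ in blobs(im,lo,hi,60)[0]])
cv2.imwrite('pics/c2.png',cv2.resize(np.hstack([S[90:220,220:400],T[140:270,240:400]])[:,:,::-1],None,fx=2.3,fy=2.3))
print(go([.632,-.077,.08]).round(4), ctrl.get_obs()['ee_pos'])"
```

```text
s y [(np.int32(665), array([239.4,  32.9])), (np.int32(118), array([380.2,  53.9])), (np.int32(114), array([353.5, 129.4])), (np.int32(65), array([322.7, 259.8]))]
s g [(np.int32(79), array([365.3,  27.8])), (np.int32(184), array([251.2, 154.2]))]
s b [(np.int32(227), array([314.7, 188.4]))]
t y [(np.int32(1573), array([468.8,  55.5])), (np.int32(296), array([499.1, 159.8]))]
t g [(np.int32(182), array([281. , 170.2]))]
t b [(np.int32(191), array([270. , 240.3]))]
[ 0.116  -0.0786  0.0571] [ 0.53797513 -0.18099397  0.13691091]
```

View pics/c2.png

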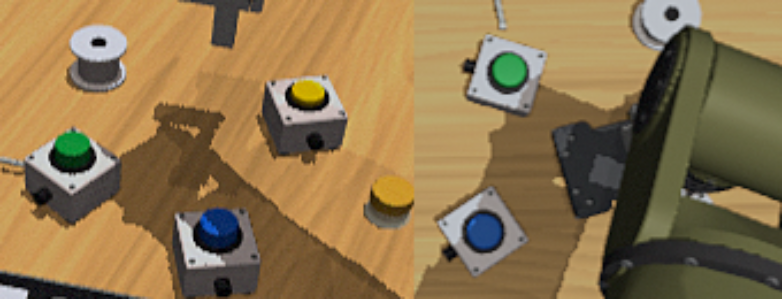

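The yellow cap has sunk onto its collar (side row 126 → 129) and no box has moved. Green is at (251,154) in the side view, still out.

>>> jog_arm([
  [0.0387,-0.0262,0,0,0,0,-1],
  [0.0387,-0.0262,0,0,0,0,-1],
  [0.0387,-0.0262,0,0,0,0,-1],
  [0,0,0.04,0,0,0,-1],
  [0,0,0.017,0,0,0,-1],
])

```text
time_s: 6.8
ee_pos: [0.6292, -0.0798, 0.0764]
eef_rot: [-3.141, 0.003, 0.239]
force: [0.1, -0.2, 0.3]
grip_width: 0.0007
grip_force: 0.0
```

>>> jog_arm([
  [0,0,0.01,0,0,0,-1],
  [0,0,0.005,0,0,0,-1],
  [0,0,0.004,0,0,0,-1],
  [0,0,0.003,0,0,0,-1],
  [0,0,0.001,0,0,0,-1],
])

```text
time_s: 7.3
ee_pos: [0.6301, -0.0812, 0.0572]
eef_rot: [3.141, -0.001, 0.236]
force: [-2.6, -1.7, 3.7]
grip_width: 0.0003
grip_force: 1.9
```

>>> jog_arm([
  [0,0,0.001,0,0,0,-1],
  [0,0,0.001,0,0,0,-1],
  [0,0,0,0,0,0,-1],
  [0,0,0,0,0,0,-1],
  [0,0,0,0,0,0,-1],
])

```text
time_s: 7.8
ee_pos: [0.6302, -0.0811, 0.0561]
eef_rot: [3.14, -0.001, 0.237]
force: [-6.1, -2.3, 12.6]
grip_width: 0.0006
grip_force: 6.6
```

```bash
python3 -c "
from h import *
print(ctrl.get_obs()['force']); print(ctrl.hand_in())"
```

```text
[-6.14037976 -2.30863776 12.59024272]
the job is handed in; nothing more can be done
None
```

I pressed the rocker on, then the yellow button in, then the green button down, and handed in at 7.8 s with the fingers still holding green at about 12.6 N; the hand-in returned no verdict.

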